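# Lock the filter holder into the coffee machine and start the brew

### The job

Coffee for the gift packers: take the filter holder off its stand, offer it up into the coffee machine's brewing head with its handle at the yellow mark, and twist it until the lugs lock fully home, with the handle under the white mark, pointing straight out of the front of the machine. Let go of it, then push the white-balled brew lever on top of the machine all the way back. Leave the cup that waits under the head, the gift jar and the tamper standing where they are.

Things in the scene. Friction and masses are not known exactly. Their poses are not given: they have to be found in the camera images.
- holder_grip (a point): Middle of the black handle of the loose filter holder (about 350 g, 200 mm long, steel bowl), 110 mm from the bowl's axis. Handle: bar 24 mm wide, 26 mm tall, 100 mm long along the holder's x; can be pinched from above. Holder's -x points from bowl to handle, z up. At the start it stands upright, this point 56 mm above the table. Centre of mass about 65 mm from here, towards the bowl.
- holder_bowl (a point): Same holder and axes: point on the bowl's axis, 26 mm above its underside, 25 mm below its rim. Bowl 61 mm across (56 at the rim), 51 mm tall. Two lugs, 15 mm wide, 8 mm tall, at the holder's +x and -x sides reach 41 mm from the axis, 42 to 50 mm above the underside. The neck to the handle is 12 mm tall, its top 19 mm below the rim.
- stand: Fixed dark wooden stand with a round rubber pad, top 30 mm above the table, on which the bowl stands; origin on the table below the pad's centre. A rest 50 mm wide, 43 mm tall, carries the handle 62 to 78 mm from the bowl's axis; the foot reaches 85 mm along the handle, 12 mm tall. Nothing lies below the handle's middle.
- machine: Red coffee machine, fixed; origin on the table below the brewing head's upright axis; -x points straight out of its front, z up. Head: drum 104 mm across, 180 to 250 mm above the table. Housing 220 mm wide, 250 mm tall, starts 90 mm behind the axis, joined to the head by an arm 100 mm wide. Drip tray reaches 75 mm in front of the axis, 35 mm tall.
- head (a point): Point on the head's axis at the collar's lower face, 180 mm above the table; axes as the machine. Collar: bore 68 mm; two ledges in it, 7 mm thick from this level up, leave two gaps about 45 degrees wide for the lugs; ceiling 19 mm above this point. Rim against the ceiling: bowl point 6 mm below this point, lugs 3 mm clear of the ledges. Locked: lugs rest on the ledges, bowl point 9 mm below.
- entry_mark (a point): Yellow mark on the head's side, 53 mm from its axis, 222 mm above the table. With the handle pointing under it (50 degrees clockwise, from above, of straight out of the front) the lugs enter the gaps. Raise the holder to the ceiling, then turn it 50 degrees counter-clockwise seen from above.
- lock_mark (a point): White mark on the head's side, 53 mm from its axis, 222 mm above the table, straight out of the front. With the handle pointing under it the holder is locked and stays when let go; a hard stop is 4 degrees further. The holder turns freely in the head: no spring, no ramp.
- brew (a joint): Brew lever on top of the machine: 0 leans to the machine's front, 1.0 rad (a stop) is all the way back, to the machine's +x. It starts between 0 and 0.2, stays where it is left and takes 1 to 2 N at the ball.
- brew_tip (a point): Centre of the white ball, 26 mm across, on the brew lever, 316 to 322 mm above the table. It swings on a 50 mm arm about a level pivot 272 mm above the table, 100 mm behind the head's axis; from joint 0 to 1 it goes 48 mm back. Housing round the pivot: up to 285 mm above the table, 70 mm long, 50 mm wide.
- cup_mid (a point): White cup, 62 mm across, 60 mm tall, standing on the drip tray below the head; point half-way up; rim 95 mm above the table. Leave it standing.
- giftjar_mid (a point): Amber gift jar with a yellow cap, 68 mm across, 100 mm tall; point half-way up. Leave it standing.
- tamper_mid (a point): Steel tamper, 56 mm across, 82 mm tall, standing on the table; point half-way up. Leave it standing.
There are look-alikes about, which are no part of the job. Of the things like the part that bears holder_grip, leave any that is blue, orange or purple; of the rest the larger one is meant.

How it is judged:
By the outcome, as a careful person would: the job done as asked, in the order asked, and still so for the second after the job is handed in, with the robot touching nothing.
It also fails if it takes over 69 s, if anything falls off the work surface, if the arm or the gripper's body presses on something with over 40 N, if the wrist force passes 120 N, or if a joint passes its speed limit or range.

### The arm

A 6-joint arm with a two-finger parallel gripper is mounted at the origin on the work surface. World frame = base frame: x ahead of the robot, y to its left, z up, the work surface at z = 0. Lengths are in m, angles in rad, forces in N, time in s.
With the tool pointing down it reaches from about 0.3 to 1 m from the base axis. Payload 5.1 kg.
Tool frame: the origin (TCP) lies on the centre line of the jaws, within the pads' length; the fingertips stand ctrl.finger_overhang ahead of it and the grasp point (between the pads) lies 11 mm behind it (ctrl.finger_overhang is the distance from the TCP to the fingertips, in m); z points along the fingers, y is the direction in which the jaws open and shut (so a half turn about z gives the same grasp; the last joint's range is limited). The gripper opens to 95 mm and grips with 3 to 60 N. Pads are 20 mm wide; open, the fingers measure 119 mm over their backs; the gripper's body (75 mm by 180 mm) begins 59 mm behind the grasp point.
Start: joints at [1.099, 0.124, 1.65, -0, 1.367, -0.083], TCP at [0.246, 0.601, 0.223] pointing down, gripper open.
Joint ranges: [-2.61, 2.61], [-1.02, 2.33], [0.03, 2.71], [-1.35, 4.49], [0.32, 2.68], [-2.91, 2.91]. Speed limits (rad/s): [2.57, 2.57, 3.14, 3.14, 3.14, 3.14].

### API

Orientations are given as a unit quaternion [x, y, z, w].
In Python, from station import ctrl gives the robot as it stands.
- The arm moves only by the tool step_arm, never from a script. Its argument "targets" is a list that holds one entry, the list of rows, each a list of 7 numbers: the shift along the tool's x, y, z in m, then the turn, a rotation vector about the tool's x, y, z in rad, then the closure, from 0 (fully open) to 1 (shut). In form: [[[x, y, z, wx, wy, wz, claw], ...]]. A call has 1 to 12 rows; each row shifts and turns the commanded pose from where the row before left it, along the tool's axes as they then stand; what a row does not reach is not made up. A row lasts 1/12 s, in which the tool goes at most 41.7 mm and 7.16 degrees, less where a joint would pass 70% of its speed; a pose out of reach is approached as far as the arm can. A call is refused whole if a number of a shift passes 0.0417 or a number of a turn 0.125, either way. A call with a gripper value outside its range is refused whole. The fingers move at their own pace and stop on an object; "grip_force" is the grip in N (left out, the last holds). Time passes only in rows, so rows that do not move let the fingers close. It gives the time, the measured TCP pose, the force and the opening at its end, in the units of the state.
- ctrl.state(): the state, without advancing time (a new reading comes with each control period).
- ctrl.snapshot(name): name is "side" or "top"; returns the picture (420x560x3 uint8, red, green, blue); there is no depth.
- ctrl.get_calibration(name): a dict with "intrinsics" (3x3 intrinsics, pixels), "camera_from_world" (4x4, takes a point from world to camera coordinates). Camera axes: x right, y up, looking along -z (the intrinsics and any distortion apply to the point x, -y, -z); pixel columns grow to the right and rows downward; lengths in m; the calibration is good to about 2 mm. A picture is of the moment at which its call begins. get_calibration takes no time and is no camera call.
- ctrl.sign_off(): hands the job in, once; it reports no verdict.
Trained networks look in the newest picture that a camera, given by its name, has taken for a name from the list of things; names that differ only in an ending like _2 or _b are one class to them, and where a whole thing is asked for, a point or a joint stands for the part that bears it (a point fixed in the world has none). Each returns a list of dicts, best first, with "score" (0 to 1); they miss things now and then, are a little off and sometimes report something else, mostly with a low value. They report only what shows in the picture. A call takes as long as a camera call. They do not tell look-alikes from the thing itself.
- ctrl.masks_of(label, camera): "region" (420x560 bool, what is visible of it).
- ctrl.spot_point(label, camera): "xyz" ([x, y, z] in m, in world coordinates, good to about 4 mm: a listed point, or the origin of a listed thing).
The state is a dict: "t": time; "qpos": joint angles; "joint_vel": joint speeds; "tau": joint torques, N m; "tcp_pos": TCP position; "tcp_rot": TCP orientation; "ft_force": force on the tool from outside, world axes, zero at the start; "wrist_torque": the same for the moment, N m; "opening": opening from 0.0 (shut) to 1.0 (fully open).
Only numpy, scipy, OpenCV 4.12 (cv2) and the standard library are available. Lean on these libraries where they do the work, as an engineer would, in place of code of your own. Each camera call takes 0.05 s, during which the arm holds its last target.

## Working session

There is one attempt and no reset: what is moved stays moved. The work goes in short steps, Python scripts to look and compute and a tool call to move; the robot and the scene stay as the last step left them, time stands still between calls to the robot, and variables do not carry over. Pictures are saved under pics/ and viewed, and the job is handed in when it is done.

Besides the shell and the picture viewer there is one more tool, called after ">>>" as name(argument=value, ...) on one line, values as JSON. step_arm: Moves the arm, as the interface text tells. Its arguments: {"type":"object","properties":{"targets":{"type":"array","items":{"type":"array","items":{"type":"array","items":{"type":"number"}}}},"grip_force":{"type":"number"}},"required":["targets"]}

```bash
ls; mkdir -p pics; python3 - <<'E'
from station import ctrl
import cv2
s=ctrl.state(); print(s); print(ctrl.finger_overhang)
for n in("side","top"):
    im=ctrl.snapshot(n); cv2.imwrite(f"pics/{n}0.png",im[:,:,::-1])
    c=ctrl.get_calibration(n); print(n,c)
    for l in ["holder_grip","holder_bowl","stand","machine","head","entry_mark","lock_mark","brew_tip","cup_mid","giftjar_mid","tamper_mid"]:
        print(l,[(round(d["score"],2),[round(float(v),4) for v in d["xyz"]]) for d in ctrl.spot_point(l,n)])
print(ctrl.state()["t"])
E
```

```text
pics
{'t': 0.0, 'qpos': array([ 1.09939719e+00,  1.24499631e-01,  1.65167416e+00,  2.00753364e-05,
        1.36750006e+00, -8.26330114e-02]), 'joint_vel': array([-0.00026511,  0.00017536, -0.00066977, -0.00060297, -0.00032495,
        0.00012868]), 'tau': array([-1.26605035e-03, -4.17606640e+01, -3.59927237e+01,  7.72633147e-02,
        4.94624313e-02, -1.43798575e-04]), 'tcp_pos': array([0.24613561, 0.60091637, 0.22139049]), 'tcp_rot': array([ 1.93163147e-01,  9.81166100e-01, -9.98238184e-04, -2.94043906e-04]), 'ft_force': array([0.33223982, 0.8102203 , 0.66456073]), 'wrist_torque': array([-0.02960833, -0.041428  , -0.01509028]), 'opening': 1.0016049141287184}
0.008
side {'intrinsics': array([[505.99379064,   0.        , 282.27948819],
       [  0.        , 505.99379064, 207.2665763 ],
       [  0.        ,   0.        ,   1.        ]]), 'camera_from_world': array([[ 9.31189589e-01, -3.64532166e-01,  1.49990668e-03,
        -5.52960381e-01],
       [ 2.72062731e-01,  6.97705208e-01,  6.62713598e-01,
        -1.83110879e-01],
       [-2.42626916e-01, -6.16703934e-01,  7.48871442e-01,
[... 1691 characters left out ...]
0.75, [0.6702, -0.5559, 0.0262]), (0.69, [0.4856, -0.2404, 0.0589]), (0.65, [0.5651, -0.1618, 0.0564]), (0.59, [0.384, -0.3664, 0.0171]), (0.56, [0.3393, -0.1507, 0.0267])]
stand [(0.66, [0.5645, -0.1641, -0.0036])]
machine [(0.86, [0.5884, 0.1161, -0.0003])]
head [(0.79, [0.5917, 0.117, 0.178]), (0.36, [0.5822, 0.0604, 0.224])]
entry_mark [(0.81, [0.5431, 0.092, 0.2234])]
lock_mark [(0.66, [0.581, 0.062, 0.2173]), (0.29, [0.5437, 0.0904, 0.2214])]
brew_tip [(0.58, [0.6038, 0.195, 0.3202]), (0.55, [0.5446, 0.0898, 0.224]), (0.31, [0.5911, 0.115, 0.1817])]
cup_mid [(0.45, [0.5873, 0.1114, 0.067])]
giftjar_mid [(0.77, [0.7572, -0.0437, 0.047])]
tamper_mid [(0.61, [0.741, -0.2052, 0.0391])]
1.2
```

View pics/side0.png

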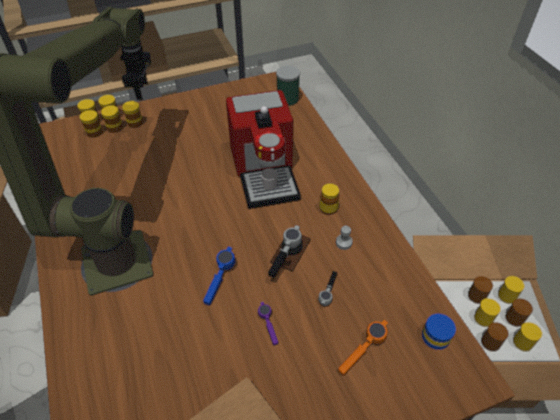

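View pics/top0.png

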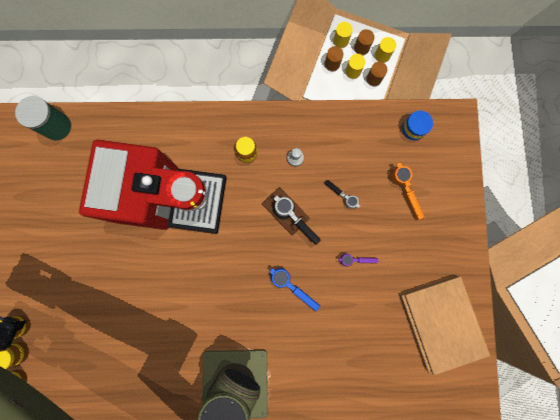

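The side view shows the black-handled holder on its stand at about (285,250). The top view shows it at (285,207), with its handle running to (318,241). Blue (left), purple and orange ones and a small black one lie about it, and the machine's head is at top-view (185,190). I'll average a few readings.

```bash
cat > h.py <<'E'
from station import ctrl
import numpy as np
def avg(labels,ref,n=3,cams=("side","top"),tol=0.03):
    out={l:[] for l in labels}
    for _ in range(n):
        for c in cams:
            ctrl.snapshot(c)
            for l in labels:
                ds=[d for d in ctrl.spot_point(l,c) if np.linalg.norm(np.array(d["xyz"])-ref[l])<tol]
                if ds: out[l].append(np.array(ds[0]["xyz"]))
    return out
E
python3 - <<'E'
from h import *
ref=dict(holder_grip=[.484,-.238,.058],holder_bowl=[.565,-.162,.058],head=[.5917,.118,.18],entry_mark=[.543,.092,.222],lock_mark=[.582,.065,.222],brew_tip=[.6035,.197,.321],machine=[.59,.118,0],stand=[.562,-.164,0])
o=avg(list(ref),ref,3)
m={}
for l,v in o.items():
    v=np.array(v); m[l]=v.mean(0); print(l,len(v),m[l].round(4),v.std(0).round(4)); 
d=m['holder_bowl']-m['holder_grip']; print(np.degrees(np.arctan2(d[1],d[0])),np.hypot(*d[:2]))
h=m['head']
for l,off in(('entry_mark',50),('lock_mark',0),('brew_tip',180)):
    d=m[l]-h; print(l,np.degrees(np.arctan2(d[1],d[0]))+off+180,np.hypot(*d[:2]))
print(ctrl.state()['t'])
E
```

```text
holder_grip 5 [ 0.4825 -0.2385  0.0582] [0.0012 0.0023 0.003 ]
holder_bowl 6 [ 0.5636 -0.1631  0.0586] [0.001  0.0014 0.0009]
head 6 [0.5914 0.1182 0.1804] [0.002  0.0019 0.0004]
entry_mark 5 [0.5413 0.0905 0.2202] [0.001  0.0013 0.001 ]
lock_mark 6 [0.5815 0.0654 0.2204] [0.0015 0.0021 0.0008]
brew_tip 6 [0.6009 0.196  0.3189] [0.0016 0.0015 0.0027]
machine 6 [5.911e-01 1.168e-01 2.000e-04] [0.0017 0.0026 0.002 ]
stand 6 [ 5.642e-01 -1.635e-01  3.000e-04] [0.0011 0.0021 0.0024]
42.89523831984411 0.11076994106906635
entry_mark 78.97948336875564 0.05728972702171155
lock_mark 79.38034472384496 0.053720107967129026
brew_tip 443.0653243403241 0.07840692288028878
3.9
```

```bash
python3 - <<'E'
import cv2
im=cv2.imread("pics/top0.png")[125:250,70:240]
cv2.imwrite("pics/topcrop.png",cv2.resize(im,None,fx=4.5,fy=4.5,interpolation=cv2.INTER_CUBIC))
im=cv2.imread("pics/side0.png")[80:215,210:320]
cv2.imwrite("pics/sidecrop.png",cv2.resize(im,None,fx=4.4,fy=4.4,interpolation=cv2.INTER_CUBIC))
E
```

```text
(no output)
```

View pics/topcrop.png

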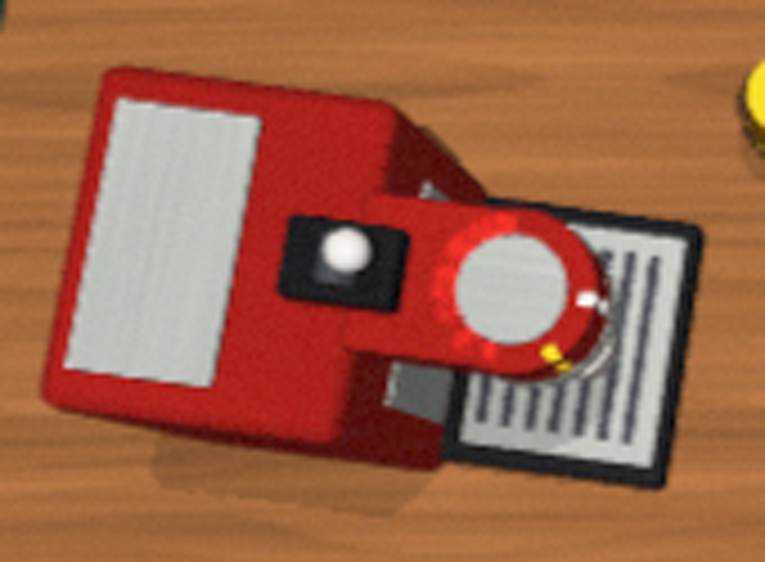

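View pics/sidecrop.png

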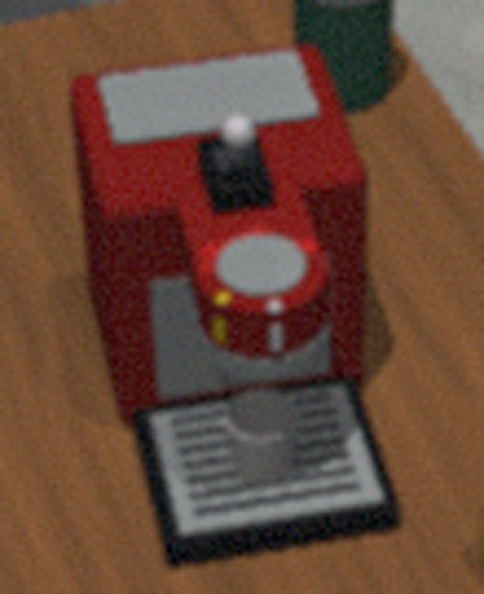

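```bash
cat >> h.py <<'E'
def backproj(cam,u,v,z):
    c=ctrl.get_calibration(cam); K=c["intrinsics"]; T=c["camera_from_world"]
    r=np.linalg.inv(K)@np.array([u,v,1.]); d=np.array([r[0],-r[1],-r[2]])
    R=T[:3,:3]; o=-R.T@T[:3,3]; d=R.T@d
    return o+d*(z-o[2])/d[2]
E
python3 - <<'E'
from h import *
def t(u,v,z): return backproj("top",70+(u+.5)/4.5-.5,125+(v+.5)/4.5-.5,z)
def s(u,v,z): return backproj("side",210+(u+.5)/4.4-.5,80+(v+.5)/4.4-.5,z)
a=lambda p,q:(np.degrees(np.arctan2(q[1]-p[1],q[0]-p[0]))%180)
P=[t(*p,.251) for p in((115,98),(262,117),(212,387),(65,368))]
print(a(P[1],P[0]),a(P[2],P[3]),a(P[1],P[2])-90,a(P[0],P[3])-90)
print("disc",t(511,289,.251),s(262,264,.251))
A,B=t(704,230,.035),t(663,487,.035); print("tray",A,B,a(A,B)-90)
y=np.radians(81); mid=(A+B)/2; print("axis from tray",mid[:2]+.075*np.array([np.cos(y),np.sin(y)]))
A,B=s(398,520,.035),s(168,548,.035); print("tray side",A,B,a(A,B)-90);mid=(A+B)/2; print("axis from tray",mid[:2]+.075*np.array([np.cos(y),np.sin(y)]))
E
```

```text
81.97258706992028 82.0737567920016 81.77857046971343 82.36005740599492
disc [0.58927173 0.11728674 0.251     ] [0.59322999 0.12160294 0.251     ]
tray [0.67100997 0.02668137 0.035     ] [0.48085561 0.05541602 0.035     ] 81.40692215339848
axis from tray [0.58766538 0.11512532]
tray side [0.66967915 0.01722197 0.035     ] [0.48338014 0.05665726 0.035     ] 78.04820090698723
axis from tray [0.58826223 0.11101624]
```

```bash
cat >> h.py <<'E'
from scipy.spatial.transform import Rotation as Rn
def down(yawdeg):  # tool x at yaw, z down
    c,s=np.cos(np.radians(yawdeg)),np.sin(np.radians(yawdeg))
    return np.array([[c,s,0],[s,-c,0],[0,0,-1.]])
def plan(start_p,start_R,wps,claw):
    """wps: list of (p,yaw) poses in order; prints rows, rounding with error feedback"""
    p=np.array(start_p,float);R=np.array(start_R); rows=[]
    for q,yaw in wps:
        d=(R.T@(np.array(q)-p)).round(4)
        w=Rn.from_matrix(R.T@down(yaw)).as_rotvec().round(3)
        rows.append([*map(float,d),*map(float,w),claw])
        p=p+R@d; R=R@Rn.from_rotvec(w).as_matrix()
    for i in range(0,len(rows),12): print(str([rows[i:i+12]]).replace(" ","").replace("-0.0,","0,").replace("0.0,","0,"))
    print("end",p.round(4))
def lin(p0,y0,p1,y1,n,smooth=True):
    s=np.arange(1,n+1)/n
    if smooth: 
        k=np.clip(np.minimum(np.arange(1,n+1),np.arange(n,0,-1)),0,3)/3.; s=np.cumsum(k)/k.sum()
    return [(np.array(p0)*(1-a)+np.array(p1)*a,y0*(1-a)+y1*a) for a in s]
def cur():
    s=ctrl.state(); return s["tcp_pos"],Rn.from_quat(s["tcp_rot"]).as_matrix()
E
python3 - <<'E'
from h import *
p,R=cur(); y=np.degrees(np.arctan2(R[1,0],R[0,0])); print(p,y)
p=np.array([.2460,.6010,.223])
plan(p,down(y),lin(p,y,[.4845,-.2368,.17],43,30),0)
E
```

```text
[0.24642399 0.60147709 0.22264826] 157.7212679640941
[[[-0.0064,-0.0082,0.0006,0,0,0.024,0],[-0.0132,-0.0159,0.0013,0,0,0.048,0],[-0.0209,-0.0231,0.0019,0,0,0.071,0],[-0.0226,-0.0214,0.0019,0,0,0.072,0],[-0.024,-0.0198,0.0019,0,0,0.071,0],[-0.0253,-0.0181,0.0019,0,0,0.072,0],[-0.0266,-0.0161,0.0019,0,0,0.071,0],[-0.0276,-0.0143,0.0018,0,0,0.072,0],[-0.0287,-0.0122,0.0019,0,0,0.071,0],[-0.0294,-0.0102,0.0019,0,0,0.072,0],[-0.03,-0.008,0.0019,0,0,0.071,0],[-0.0306,-0.0058,0.0019,0,0,0.072,0]]]
[[[-0.0309,-0.0037,0.0019,0,0,0.071,0],[-0.031,-0.0014,0.0019,0,0,0.072,0],[-0.0311,0.0007,0.0019,0,0,0.071,0],[-0.031,0.003,0.0019,0,0,0.072,0],[-0.0307,0.0053,0.0019,0,0,0.071,0],[-0.0302,0.0073,0.0019,0,0,0.072,0],[-0.0296,0.0096,0.0019,0,0,0.071,0],[-0.0289,0.0116,0.0019,0,0,0.072,0],[-0.0279,0.0136,0.0019,0,0,0.071,0],[-0.0269,0.0156,0.0019,0,0,0.072,0],[-0.0258,0.0175,0.0018,0,0,0.071,0],[-0.0244,0.0193,0.0019,0,0,0.072,0]]]
[[[-0.0229,0.021,0.0019,0,0,0.071,0],[-0.0215,0.0226,0.0019,0,0,0.072,0],[-0.0197,0.024,0.0019,0,0,0.071,0],[-0.018,0.0254,0.0019,0,0,0.072,0],[-0.0107,0.0177,0.0013,0,0,0.047,0],[-0.005,0.0091,0.0006,0,0,0.024,0]]]
end [ 0.4845 -0.2368  0.17  ]
```

>>> step_arm(targets=[[[-0.006, -0.008, 0.001, 0, 0, 0.024, 0], [-0.013, -0.016, 0.001, 0, 0, 0.048, 0], [-0.021, -0.023, 0.002, 0, 0, 0.071, 0], [-0.023, -0.021, 0.002, 0, 0, 0.072, 0], [-0.024, -0.02, 0.002, 0, 0, 0.071, 0], [-0.025, -0.018, 0.002, 0, 0, 0.072, 0], [-0.027, -0.016, 0.002, 0, 0, 0.071, 0], [-0.028, -0.014, 0.002, 0, 0, 0.072, 0], [-0.029, -0.012, 0.002, 0, 0, 0.071, 0], [-0.029, -0.01, 0.002, 0, 0, 0.072, 0], [-0.03, -0.008, 0.002, 0, 0, 0.071, 0], [-0.031, -0.006, 0.002, 0, 0, 0.072, 0]]])

```text
t: 4.9
tcp_pos: [0.3411, 0.2707, 0.2005]
tcp_rot: [0.556, 0.831, 0.0, 0.0]
ft_force: [-0.1, -0.7, 0.6]
opening: 1.0
```

>>> step_arm(targets=[[[-0.031, -0.004, 0.002, 0, 0, 0.071, 0], [-0.031, -0.001, 0.002, 0, 0, 0.072, 0], [-0.031, 0.001, 0.002, 0, 0, 0.071, 0], [-0.031, 0.003, 0.002, 0, 0, 0.072, 0], [-0.031, 0.005, 0.002, 0, 0, 0.071, 0], [-0.03, 0.007, 0.002, 0, 0, 0.072, 0], [-0.03, 0.01, 0.002, 0, 0, 0.071, 0], [-0.029, 0.012, 0.002, 0, 0, 0.072, 0], [-0.028, 0.014, 0.002, 0, 0, 0.071, 0], [-0.027, 0.016, 0.002, 0, 0, 0.072, 0], [-0.026, 0.017, 0.002, 0, 0, 0.071, 0], [-0.024, 0.019, 0.002, 0, 0, 0.072, 0]]])

```text
t: 5.9
tcp_pos: [0.4436, -0.089, 0.1766]
tcp_rot: [0.852, 0.524, 0.0, 0.0]
ft_force: [0.3, 1.1, -0.2]
opening: 0.999
```

>>> step_arm(targets=[[[-0.023, 0.021, 0.002, 0, 0, 0.071, 0], [-0.021, 0.023, 0.002, 0, 0, 0.072, 0], [-0.02, 0.024, 0.002, 0, 0, 0.071, 0], [-0.018, 0.025, 0.002, 0, 0, 0.072, 0], [-0.011, 0.018, 0.001, 0, 0, 0.047, 0], [-0.005, 0.009, 0.001, 0, 0, 0.024, 0], [0, 0, 0, 0, 0, 0, 0], [0, 0, 0, 0, 0, 0, 0]]])

```text
t: 6.57
tcp_pos: [0.4861, -0.2365, 0.1664]
tcp_rot: [0.93, 0.367, -0.0, -0.001]
ft_force: [-0.1, -0.2, -0.1]
opening: 1.003
```

```bash
python3 - <<'E'
from h import *
import cv2
p,R=cur(); y=np.degrees(np.arctan2(R[1,0],R[0,0])); print(p,y,ctrl.state()['ft_force'],ctrl.state()['qpos'])
for n in("side","top"):
    cv2.imwrite(f"pics/{n}1.png",ctrl.snapshot(n)[:,:,::-1])
plan(p,R,lin(p,y,[.4845,-.2368,.045],43,12),0)
E
```

```text
[ 0.48606778 -0.23646084  0.1663916 ] 43.010876345535394 [-0.13141537 -0.15534473 -0.13521534] [-5.52291349e-01 -7.57061445e-02  1.95009378e+00  3.88238370e-04
  1.26830308e+00  2.67707672e-01]
[[[0,0,0.004,-0.001,0,0,0],[-0.0001,-0.0001,0.0081,0,0,0,0],[-0.0002,-0.0001,0.0122,0,0,0,0],[-0.0001,0,0.0121,0,0,0,0],[-0.0002,-0.0001,0.0122,0,0,0,0],[-0.0001,-0.0001,0.0121,0,0,0,0],[-0.0001,-0.0001,0.0121,0,0,0,0],[-0.0002,-0.0001,0.0122,0,0,0,0],[-0.0001,0,0.0121,0,0,0,0],[-0.0001,-0.0001,0.0122,0,0,0,0],[-0.0001,-0.0001,0.008,0,0,0,0],[-0.0001,0,0.0041,0,0,0,0]]]
end [ 0.4845 -0.2368  0.045 ]
```

```bash
python3 - <<'E'
import cv2,numpy as np
im=cv2.imread("pics/top1.png")[160:280,230:360]; a=cv2.resize(im,(390,360),interpolation=cv2.INTER_CUBIC)
im=cv2.imread("pics/side1.png")[200:320,230:360]; b=cv2.resize(im,(390,360),interpolation=cv2.INTER_CUBIC)
cv2.imwrite("pics/c1.png",np.hstack([a,b]))
E
```

```text
(no output)
```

View pics/c1.png

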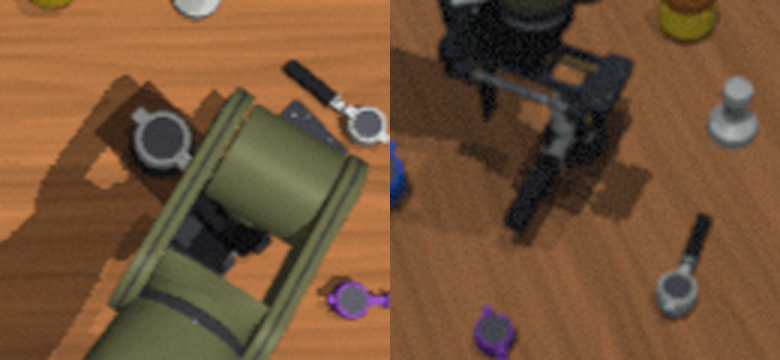

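Jaws straddle the handle (side crop centre (545,170)). Descending.

>>> step_arm(targets=[[[-0.001, 0, 0.004, 0, 0, 0, 0], [0, 0, 0.008, 0, 0, 0, 0], [0, 0, 0.012, 0, 0, 0, 0], [0, 0, 0.012, 0, 0, 0, 0], [0, 0, 0.012, 0, 0, 0, 0], [0, 0, 0.012, 0, 0, 0, 0], [0, 0, 0.012, 0, 0, 0, 0], [0, 0, 0.012, 0, 0, 0, 0], [0, 0, 0.012, 0, 0, 0, 0], [0, 0, 0.012, 0, 0, 0, 0], [0, 0, 0.008, 0, 0, 0, 0], [0, 0, 0.004, 0, 0, 0, 0]]])

```text
t: 7.67
tcp_pos: [0.4851, -0.237, 0.0447]
tcp_rot: [0.93, 0.367, -0.001, -0.001]
ft_force: [0.3, -0.5, 0.4]
opening: 1.001
```

>>> step_arm(targets=[[[0, 0, 0, 0, 0, 0, 0], [0, 0, 0, 0, 0, 0, 0.3], [0, 0, 0, 0, 0, 0, 0.5], [0, 0, 0, 0, 0, 0, 0.6], [0, 0, 0, 0, 0, 0, 0.7], [0, 0, 0, 0, 0, 0, 0.8], [0, 0, 0, 0, 0, 0, 1], [0, 0, 0, 0, 0, 0, 1], [0, 0, 0, 0, 0, 0, 1], [0, 0, 0, 0, 0, 0, 1]]], grip_force=20)

```text
t: 8.5
tcp_pos: [0.4859, -0.2375, 0.0467]
tcp_rot: [0.93, 0.367, -0.0, -0.0]
ft_force: [0.7, -0.7, -0.2]
opening: 0.428
```

>>> step_arm(targets=[[[0, 0, 0, 0, 0, 0, 1], [0, 0, 0, 0, 0, 0, 1], [0, 0, 0, 0, 0, 0, 1], [0, 0, 0, 0, 0, 0, 1], [0, 0, 0, 0, 0, 0, 1], [0, 0, 0, 0, 0, 0, 1]]], grip_force=30)

```text
t: 9.0
tcp_pos: [0.4857, -0.2374, 0.0466]
tcp_rot: [0.93, 0.367, -0.0, -0.0]
ft_force: [-1.2, 2.1, 1.3]
opening: 0.253
```

>>> step_arm(targets=[[[0, 0, 0, 0, 0, 0, 1], [0, 0, 0, 0, 0, 0, 1], [0, 0, 0, 0, 0, 0, 1], [0, 0, 0, 0, 0, 0, 1]]], grip_force=60)

```text
t: 9.33
tcp_pos: [0.4857, -0.2374, 0.0466]
tcp_rot: [0.93, 0.367, -0.0, -0.0]
ft_force: [-2.2, 1.3, 0.1]
opening: 0.246
```

```bash
python3 - <<'E'
from h import *
p,R=cur(); y=np.degrees(np.arctan2(R[1,0],R[0,0])); print(p,y)
q=p.copy(); q[2]=.132
w=lin(p,y,q,y,12)+lin(q,y,[.4981,.0613,.132],31.5,24)
plan(p,R,w,1)
E
```

```text
[ 0.48571966 -0.23738888  0.04660929] 43.022480332661644
[[[0,0,-0.0028,-0.001,0,0,1],[0,0,-0.0057,0,0,0,1],[0,0,-0.0086,0,0,0,1],[0,0,-0.0085,0,0,0,1],[0,0,-0.0086,0,0,0,1],[0,0,-0.0085,0,0,0,1],[0,0,-0.0085,0,0,0,1],[0,0,-0.0086,0,0,0,1],[0,0,-0.0085,0,0,0,1],[0,0,-0.0086,0,0,0,1],[0,0,-0.0056,0,0,0,1],[0,0,-0.0029,0,0,0,1]]]
[[[0.0032,-0.0031,0,0,0,0.003,1],[0.0064,-0.0064,0,0,0,0.006,1],[0.0096,-0.0097,0,0,0,0.009,1],[0.0095,-0.0097,0,0,0,0.009,1],[0.0094,-0.0098,0,0,0,0.01,1],[0.0094,-0.0099,0,0.001,0,0.009,1],[0.0092,-0.0099,0,0,0,0.009,1],[0.0091,-0.0101,0,0,0,0.009,1],[0.0091,-0.0101,0,0,0,0.009,1],[0.0089,-0.0103,0,0,0,0.009,1],[0.0089,-0.0103,0,0,0,0.009,1],[0.0087,-0.0103,0,0,0,0.01,1]]]
[[[0.0087,-0.0105,0,0,0,0.009,1],[0.0086,-0.0106,0,0,0,0.009,1],[0.0085,-0.0106,0,0,0,0.009,1],[0.0083,-0.0107,0,0,0,0.009,1],[0.0083,-0.0108,0,0,0,0.009,1],[0.0082,-0.0108,0,0,0,0.009,1],[0.0081,-0.0109,0,0,0,0.01,1],[0.008,-0.011,0,0,0,0.009,1],[0.0078,-0.0111,0,0,0,0.009,1],[0.0078,-0.0111,0,0,0,0.009,1],[0.0051,-0.0075,0,0,0,0.006,1],[0.0026,-0.0038,0,0,0,0.003,1]]]
end [0.4981 0.0613 0.132 ]
```

>>> step_arm(targets=[[[0, 0, -0.003, 0, 0, 0, 1], [0, 0, -0.006, 0, 0, 0, 1], [0, 0, -0.0085, 0, 0, 0, 1], [0, 0, -0.0085, 0, 0, 0, 1], [0, 0, -0.0085, 0, 0, 0, 1], [0, 0, -0.0085, 0, 0, 0, 1], [0, 0, -0.0085, 0, 0, 0, 1], [0, 0, -0.0085, 0, 0, 0, 1], [0, 0, -0.0085, 0, 0, 0, 1], [0, 0, -0.0085, 0, 0, 0, 1], [0, 0, -0.006, 0, 0, 0, 1], [0, 0, -0.003, 0, 0, 0, 1]]])

```text
t: 10.33
tcp_pos: [0.4865, -0.2378, 0.1341]
tcp_rot: [0.93, 0.367, 0.001, 0.001]
ft_force: [0.4, -0.4, -3.5]
opening: 0.249
```

```bash
python3 - <<'E'
from h import *
import cv2
p,R=cur(); s=ctrl.state(); print(p,R[:,0],s['ft_force'],s['wrist_torque'],s['opening'])
ims=[]
for n,(r,c) in dict(side=(170,220),top=(150,220)).items():
    im=ctrl.snapshot(n)[:,:,::-1]; ims.append(cv2.resize(im[r:r+130,c:c+130],(390,390),interpolation=cv2.INTER_CUBIC))
    for l in("holder_bowl","holder_grip"): print(n,l,[(round(d["score"],2),np.round(d["xyz"],4)) for d in ctrl.spot_point(l,n)][:3])
cv2.imwrite("pics/c2.png",np.hstack(ims))
E
```

```text
[ 0.48645143 -0.23783437  0.13414804] [7.31157089e-01 6.82208939e-01 5.24569202e-04] [ 0.40545208 -0.41441143 -3.5232387 ] [-0.22124398  0.25469481  0.04313122] 0.2491871976484082
side holder_bowl [(0.72, array([ 0.6705, -0.5568,  0.0261])), (0.7, array([ 0.3384, -0.1476,  0.0283])), (0.66, array([ 0.5838, -0.3912,  0.0199]))]
side holder_grip [(0.89, array([ 0.4831, -0.2374,  0.1483])), (0.87, array([ 0.5693, -0.5987,  0.0195])), (0.74, array([ 0.3858, -0.4403,  0.0123]))]
top holder_bowl [(0.85, array([ 0.5875, -0.3916,  0.0201])), (0.85, array([ 0.6712, -0.5593,  0.0274])), (0.77, array([ 0.563 , -0.1647,  0.1433]))]
top holder_grip [(0.9, array([ 0.4854, -0.2366,  0.1437])), (0.85, array([ 0.5683, -0.6027,  0.0179])), (0.6, array([ 0.6296, -0.3334,  0.013 ]))]
```

View pics/c2.png

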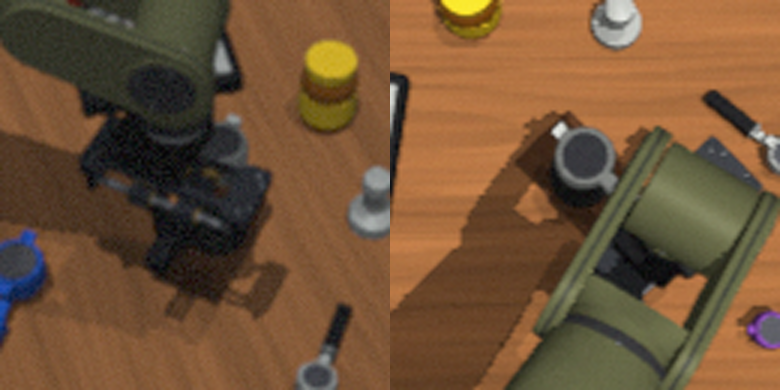

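Held and level: the top camera puts the bowl at z 0.143, as expected. Moving it under the head.

>>> step_arm(targets=[[[0.003, -0.003, 0, 0, 0, 0.003, 1], [0.0064, -0.0064, 0, 0, 0, 0.006, 1], [0.0096, -0.0097, 0, 0, 0, 0.009, 1], [0.0095, -0.0097, 0, 0, 0, 0.009, 1], [0.0094, -0.0098, 0, 0, 0, 0.01, 1], [0.0094, -0.0099, 0, 0, 0, 0.009, 1], [0.0092, -0.0099, 0, 0, 0, 0.009, 1], [0.0091, -0.0101, 0, 0, 0, 0.009, 1], [0.0091, -0.0101, 0, 0, 0, 0.009, 1], [0.0089, -0.0103, 0, 0, 0, 0.009, 1], [0.0089, -0.0103, 0, 0, 0, 0.009, 1], [0.0087, -0.0103, 0, 0, 0, 0.01, 1]]])

```text
t: 11.63
tcp_pos: [0.4916, -0.0869, 0.1324]
tcp_rot: [0.948, 0.319, -0.0, -0.0]
ft_force: [0.3, 0.2, -4.1]
opening: 0.25
```

>>> step_arm(targets=[[[0.0087, -0.0105, 0, 0, 0, 0.009, 1], [0.0086, -0.0106, 0, 0, 0, 0.009, 1], [0.0085, -0.0106, 0, 0, 0, 0.009, 1], [0.0083, -0.0107, 0, 0, 0, 0.009, 1], [0.0083, -0.0108, 0, 0, 0, 0.009, 1], [0.0082, -0.0108, 0, 0, 0, 0.009, 1], [0.0081, -0.0109, 0, 0, 0, 0.01, 1], [0.008, -0.011, 0, 0, 0, 0.009, 1], [0.0078, -0.0111, 0, 0, 0, 0.009, 1], [0.0078, -0.0111, 0, 0, 0, 0.009, 1], [0.0051, -0.0075, 0, 0, 0, 0.006, 1], [0.0026, -0.0038, 0, 0, 0, 0.003, 1]]])

```text
t: 12.63
tcp_pos: [0.4977, 0.0625, 0.1324]
tcp_rot: [0.962, 0.272, -0.0, -0.0]
ft_force: [0.5, -0.3, -3.8]
opening: 0.253
```

```bash
python3 - <<'E'
from h import *
import cv2
p,R=cur(); s=ctrl.state(); print(p,np.degrees(np.arctan2(R[1,0],R[0,0])),s['ft_force'],s['wrist_torque'],s['qpos'].round(2))
ims=[]
for k in range(2):
  for n,(r,c) in dict(side=(85,195),top=(110,140)).items():
    im=ctrl.snapshot(n)[:,:,::-1]
    if k==0: ims.append(cv2.resize(im[r:r+130,c:c+130],(390,390),interpolation=cv2.INTER_CUBIC))
    for l in("holder_bowl","holder_grip","head","entry_mark"): print(n,l,[(round(d["score"],2),np.round(d["xyz"],4)) for d in ctrl.spot_point(l,n) if d["xyz"][1]>0])
cv2.imwrite("pics/c3.png",np.hstack(ims))
E
```

```text
[0.49771638 0.06246616 0.13241189] 31.560359488426673 [ 0.51987262 -0.31111611 -3.76684498] [-0.16891034  0.43840397  0.01483392] [ 0.02 -0.13  2.06  0.    1.21  1.04]
side holder_bowl []
side holder_grip [(0.7, array([0.492 , 0.0616, 0.1442]))]
side head [(0.93, array([0.591, 0.12 , 0.184]))]
side entry_mark [(0.71, array([0.5393, 0.0937, 0.2186]))]
top holder_bowl []
top holder_grip [(0.6, array([0.4954, 0.058 , 0.1397]))]
top head [(0.85, array([0.5896, 0.1185, 0.1819]))]
top entry_mark [(0.85, array([0.5411, 0.0891, 0.2195]))]
side holder_bowl [(0.29, array([0.5913, 0.119 , 0.0006]))]
side holder_grip [(0.47, array([0.4966, 0.0591, 0.1422]))]
side head [(0.59, array([0.5911, 0.1185, 0.1804]))]
side entry_mark [(0.93, array([0.5418, 0.0925, 0.2187]))]
top holder_bowl []
top holder_grip [(0.51, array([0.4961, 0.0601, 0.138 ]))]
top head [(0.86, array([0.59  , 0.1149, 0.179 ])), (0.46, array([0.4975, 0.0609, 0.1416]))]
top entry_mark [(0.82, array([0.5416, 0.0917, 0.2212]))]
```

View pics/c3.png

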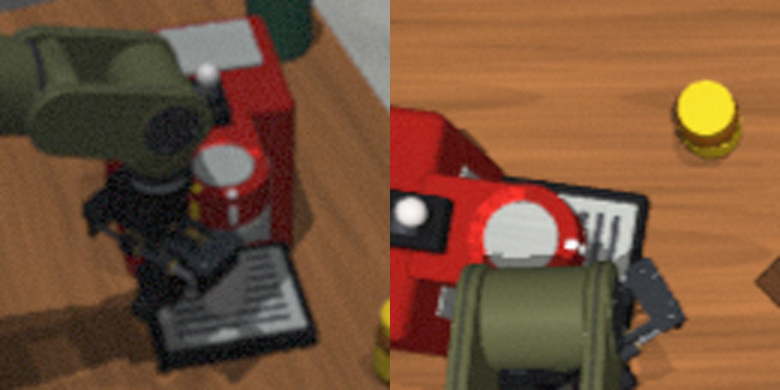

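>>> step_arm(targets=[[[0, 0.001, -0.002, 0, 0, 0, 1], [0, 0, -0.003, 0, 0, 0, 1], [0, 0, -0.003, 0, 0, 0, 1], [0, 0, -0.003, 0, 0, 0, 1], [0, 0, -0.003, 0, 0, 0, 1], [0, 0, -0.003, 0, 0, 0, 1], [0, 0, 0, 0, 0, 0, 1]]])

```text
t: 14.22
tcp_pos: [0.4994, 0.0602, 0.1507]
tcp_rot: [0.962, 0.271, 0.001, 0.0]
ft_force: [-0.0, -0.0, -3.8]
opening: 0.248
```

>>> step_arm(targets=[[[0, 0, -0.002, 0, 0, 0, 1], [0, 0, -0.002, 0, 0, 0, 1], [0, 0, -0.002, 0, 0, 0, 1], [0, 0, -0.002, 0, 0, 0, 1], [0, 0, 0, 0, 0, 0, 1]]])

```text
t: 14.63
tcp_pos: [0.4991, 0.0601, 0.1582]
tcp_rot: [0.962, 0.271, 0.0, 0.0]
ft_force: [-0.5, -0.5, -4.0]
opening: 0.25
```

>>> step_arm(targets=[[[0, 0, -0.002, 0, 0, 0, 1], [0, 0, -0.001, 0, 0, 0, 1], [0, 0, -0.001, 0, 0, 0, 1], [0, 0, 0, 0, 0, 0, 1]]])

```text
t: 14.97
tcp_pos: [0.4989, 0.0601, 0.1619]
tcp_rot: [0.962, 0.271, 0.0, 0.0]
ft_force: [-0.3, 0.0, -5.3]
opening: 0.246
```

>>> step_arm(targets=[[[0, 0, -0.001, 0, 0, 0, 1], [0, 0, 0, 0, 0, 0, 1]]])

```text
t: 15.13
tcp_pos: [0.4988, 0.0601, 0.1628]
tcp_rot: [0.962, 0.271, 0.0, -0.0]
ft_force: [0.3, 0.0, -3.4]
opening: 0.251
```

>>> step_arm(targets=[[[0, 0, -0.001, 0, 0, 0, 1], [0, 0, 0, 0, 0, 0, 1]]])

```text
t: 15.3
tcp_pos: [0.4988, 0.0601, 0.1638]
tcp_rot: [0.962, 0.271, 0.0, 0.0]
ft_force: [0.5, 0.1, -4.1]
opening: 0.248
```

>>> step_arm(targets=[[[0, 0, -0.001, 0, 0, 0, 1], [0, 0, 0, 0, 0, 0, 1]]])

```text
t: 15.47
tcp_pos: [0.4987, 0.0601, 0.1647]
tcp_rot: [0.962, 0.271, -0.0, -0.0]
ft_force: [-0.5, 0.2, -4.2]
opening: 0.248
```

>>> step_arm(targets=[[[0, 0, -0.0005, 0, 0, 0, 1], [0, 0, 0, 0, 0, 0, 1]]])

```text
t: 15.63
tcp_pos: [0.4986, 0.0601, 0.1648]
tcp_rot: [0.962, 0.271, -0.0, -0.0]
ft_force: [0.9, 0.8, -5.7]
opening: 0.253
```

```bash
python3 - <<'E'
from h import *
s=ctrl.state(); p,R=cur(); print(p,R.round(4),s['ft_force'],s['wrist_torque'])
E
```

```text
[0.49864618 0.06014364 0.16481535] [[ 8.527e-01  5.225e-01 -3.000e-04]
 [ 5.225e-01 -8.527e-01 -0.000e+00]
 [-3.000e-04 -1.000e-04 -1.000e+00]] [ 0.89958704  0.76322247 -5.66304034] [-0.25317531  0.33920722 -0.0108816 ]
```

>>> step_arm(targets=[[[0, 0, 0.0005, 0, 0, 0, 1], [0.0001, 0.0027, 0, 0, 0, -0.025, 1], [0.0001, 0.0054, 0, 0, 0, -0.05, 1], [0.0001, 0.0054, 0, 0, 0, -0.05, 1], [0.0001, 0.0054, 0, 0, 0, -0.05, 1], [0, 0, 0, 0, 0, 0, 1]]])

```text
t: 16.13
tcp_pos: [0.5104, 0.0444, 0.1647]
tcp_rot: [0.935, 0.355, 0.0, 0.0]
ft_force: [-0.8, 0.2, -4.5]
opening: 0.25
```

```bash
python3 - <<'E'
from h import *
s=ctrl.state(); p,R=cur(); y=np.degrees(np.arctan2(R[1,0],R[0,0])); print(p,y,p[:2]+.1077*R[:2,0],s['ft_force'],s['wrist_torque'])
E
```

```text
[0.51035738 0.04441525 0.16473971] 41.541838502720715 [0.59096777 0.11583831] [-0.76951984  0.22266903 -4.52576002] [-0.25579191  0.33022236 -0.03947125]
```

>>> step_arm(targets=[[[0.0001, 0.0054, 0, 0, 0, -0.05, 1], [0.0001, 0.0054, 0, 0, 0, -0.05, 1], [0.0001, 0.0054, 0, 0, 0, -0.05, 1], [0.0001, 0.0054, 0, 0, 0, -0.05, 1], [0.0001, 0.0054, 0, 0, 0, -0.05, 1], [0, 0, 0, 0, 0, 0, 1]]])

```text
t: 16.63
tcp_pos: [0.5305, 0.0267, 0.1647]
tcp_rot: [0.884, 0.468, 0.0, 0.0]
ft_force: [0.2, -0.0, -4.5]
opening: 0.251
```

```bash
python3 - <<'E'
from h import *
s=ctrl.state(); p,R=cur(); y=np.degrees(np.arctan2(R[1,0],R[0,0])); print(p,y,p[:2]+.1077*R[:2,0],s['ft_force'],s['wrist_torque'])
E
```

```text
[0.53051516 0.0267277  0.16471496] 55.807741354963284 [0.5910395  0.11581245] [ 0.1816198  -0.004609   -4.45090698] [-0.30323704  0.23666726 -0.00361265]
```

>>> step_arm(targets=[[[0.0003, 0.0054, 0, 0, 0, -0.05, 1], [0.0003, 0.0054, 0, 0, 0, -0.05, 1], [0.0003, 0.0054, 0, 0, 0, -0.05, 1], [0.0003, 0.0054, 0, 0, 0, -0.05, 1], [0.0003, 0.0054, 0, 0, 0, -0.05, 1], [0.0001, 0.0054, 0, 0, 0, -0.05, 1], [0, 0, 0, 0, 0, 0, 1]]])

```text
t: 17.22
tcp_pos: [0.5601, 0.0138, 0.1647]
tcp_rot: [0.804, 0.595, 0.0, 0.0]
ft_force: [0.6, -0.3, -3.8]
opening: 0.251
```

```bash
cat > st.py <<'E'
from h import *
s=ctrl.state(); p,R=cur(); y=np.degrees(np.arctan2(R[1,0],R[0,0])); print(s['t'],p.round(4),y.round(2),(p[:2]+.1077*R[:2,0]).round(4),"F tool",(R.T@s['ft_force']).round(2),"M",s['wrist_torque'].round(3))
E
python3 st.py
```

```text
17.2167 [0.5601 0.0138 0.1647] 72.96 [0.5916 0.1167] F tool [-0.1   0.64  3.79] M [-0.338  0.199 -0.014]
```

>>> step_arm(targets=[[[0.0001, 0.0054, 0, 0, 0, -0.05, 1], [0.0001, 0.0054, 0, 0, 0, -0.05, 1], [0.0001, 0.0051, 0, 0, 0, -0.047, 1], [0, 0, 0, 0, 0, 0, 1]]])

```text
t: 17.55
tcp_pos: [0.5754, 0.0103, 0.1647]
tcp_rot: [0.758, 0.652, 0.0, 0.0]
ft_force: [-0.5, -0.7, -4.2]
opening: 0.252
```

```bash
python3 st.py
```

```text
17.55 [0.5754 0.0103 0.1647] 81.36 [0.5916 0.1168] F tool [-0.81 -0.42  4.24] M [-0.307  0.102 -0.059]
```

>>> step_arm(targets=[[[0, 0.0019, 0, 0, 0, -0.0175, 1], [0, 0.0019, 0, 0, 0, -0.0175, 1], [0, 0, 0, 0, 0, 0, 1]]])

```text
t: 17.8
tcp_pos: [0.5789, 0.0097, 0.1647]
tcp_rot: [0.746, 0.666, 0.0, 0.0]
ft_force: [-0.3, -0.3, -4.0]
opening: 0.25
```

```bash
python3 st.py
```

```text
17.8 [0.5789 0.0097 0.1647] 83.45 [0.5912 0.1167] F tool [-0.37 -0.28  3.97] M [-0.337  0.107 -0.021]
```

>>> step_arm(targets=[[[0, 0.0019, 0, 0, 0, -0.0175, 1], [0, 0, 0, 0, 0, 0, 1]]])

```text
t: 17.97
tcp_pos: [0.5809, 0.0095, 0.1647]
tcp_rot: [0.74, 0.672, 0.0, 0.0]
ft_force: [-0.2, -0.4, -3.5]
opening: 0.245
```

```bash
python3 st.py
```

```text
17.9667 [0.5809 0.0095 0.1647] 84.49 [0.5912 0.1167] F tool [-0.41 -0.12  3.46] M [-0.344  0.11   0.019]
```

>>> step_arm(targets=[[[0, 0.0019, 0, 0, 0, -0.0175, 1], [0, 0, 0, 0, 0, 0, 1]]])

```text
t: 18.13
tcp_pos: [0.5821, 0.0094, 0.1646]
tcp_rot: [0.734, 0.679, -0.001, -0.001]
ft_force: [-4.0, -0.0, -2.4]
opening: 0.251
```

```bash
python3 st.py
```

```text
18.1333 [0.5821 0.0094 0.1646] 85.47 [0.5906 0.1167] F tool [-0.36 -4.    2.43] M [-0.258  0.525 -0.21 ]
```

>>> step_arm(targets=[[[0, -0.0038, 0, 0, 0, 0.035, 1], [0, -0.0038, 0, 0, 0, 0.036, 1], [0, 0, 0.001, 0, 0, 0, 1], [0, 0, 0.001, 0, 0, 0, 1], [0, 0, 0, 0, 0, 0, 1]]])

```text
t: 18.55
tcp_pos: [0.5751, 0.01, 0.1624]
tcp_rot: [0.758, 0.652, -0.0, 0.0]
ft_force: [0.2, 0.4, -4.8]
opening: 0.252
```

```bash
python3 st.py
```

```text
18.55 [0.5751 0.01   0.1624] 81.45 [0.5912 0.1165] F tool [0.37 0.11 4.75] M [-0.251  0.135 -0.012]
```

>>> step_arm(targets=[[[0, 0, 0.0005, 0, 0, 0, 1], [0, 0, 0, 0, 0, 0, 1]]])

```text
t: 18.72
tcp_pos: [0.5752, 0.01, 0.162]
tcp_rot: [0.758, 0.652, -0.0, -0.0]
ft_force: [-0.4, -0.3, -3.7]
opening: 0.25
```

>>> step_arm(targets=[[[0, 0, 0.0005, 0, 0, 0, 1], [0, 0, 0, 0, 0, 0, 1]]])

```text
t: 18.88
tcp_pos: [0.5753, 0.01, 0.1618]
tcp_rot: [0.758, 0.652, 0.0, 0.0]
ft_force: [0.4, -0.2, -2.6]
opening: 0.248
```

```bash
python3 st.py
```

```text
18.8833 [0.5753 0.01   0.1618] 81.41 [0.5913 0.1165] F tool [-0.18  0.4   2.61] M [-0.317  0.056  0.056]
```

>>> step_arm(targets=[[[0, 0, 0.0003, 0, 0, 0, 1], [0, 0, 0, 0, 0, 0, 0.7], [0, 0, 0, 0, 0, 0, 0.6], [0, 0, 0, 0, 0, 0, 0.5], [0, 0, 0, 0, 0, 0, 0.3], [0, 0, 0, 0, 0, 0, 0.1], [0, 0, 0, 0, 0, 0, 0], [0, 0, 0, 0, 0, 0, 0], [0, 0, 0, 0, 0, 0, 0], [0, 0, 0, 0, 0, 0, 0], [0, 0, 0, 0, 0, 0, 0], [0, 0, 0, 0, 0, 0, 0]]], grip_force=10)

```text
t: 19.88
tcp_pos: [0.575, 0.01, 0.1613]
tcp_rot: [0.758, 0.652, -0.0, -0.0]
ft_force: [-0.1, 0.6, 1.0]
opening: 0.946
```

```bash
python3 - <<'E'
import st
from h import *
import cv2
ims=[]
for n,(r,c) in dict(side=(85,195),top=(110,140)).items():
    im=ctrl.snapshot(n)[:,:,::-1]
    ims.append(cv2.resize(im[r:r+130,c:c+130],(390,390),interpolation=cv2.INTER_CUBIC))
    for l in("holder_grip","brew_tip"): print(n,l,[(round(d["score"],2),np.round(d["xyz"],4)) for d in ctrl.spot_point(l,n) if d["xyz"][1]>-.05])
cv2.imwrite("pics/c4.png",np.hstack(ims))
E
```

```text
19.8833 [0.575  0.01   0.1613] 81.41 [0.5911 0.1165] F tool [ 0.58 -0.19 -1.04] M [-0.079  0.079  0.016]
side holder_grip [(0.56, array([0.573 , 0.0114, 0.1709]))]
side brew_tip []
top holder_grip [(0.47, array([0.5744, 0.0085, 0.1657]))]
top brew_tip [(0.51, array([0.5998, 0.1944, 0.3213]))]
```

View pics/c4.png

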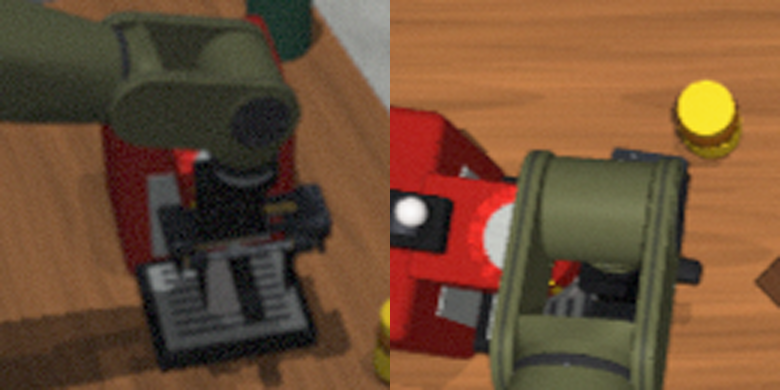

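```bash
python3 - <<'E'
from h import *
p,R=cur(); y=np.degrees(np.arctan2(R[1,0],R[0,0]))
q=p.copy(); q[2]=.36
print(R[:,2]); plan(p,R,lin(p,y,q,81.5,12)+lin(q,81.5,[.5946,.1525,.36],81.5,8),0)
E
```

```text
[-6.74491502e-06  1.95736445e-05 -1.00000000e+00]
[[[0,0,-0.0066,0,0,0,0],[0,0,-0.0133,0,0,0,0],[0,0,-0.0198,0,0,0,0],[0,0,-0.0199,0,0,-0.001,0],[0,0,-0.0199,0,0,0,0],[0,0,-0.0198,0,0,0,0],[0,0,-0.0199,0,0,0,0],[0,0,-0.0199,0,0,0,0],[0,0,-0.0198,0,0,0,0],[0,0,-0.0199,0,0,-0.001,0],[0,0,-0.0132,0,0,0,0],[0,0,-0.0067,0,0,0,0]]]
[[[0.008,-0.0001,0,0,0,0,0],[0.016,-0.0002,0,0,0,0,0],[0.0239,-0.0003,0,0,0,0,0],[0.024,-0.0003,0,0,0,0,0],[0.024,-0.0002,0,0,0,0,0],[0.024,-0.0003,0,0,0,0,0],[0.016,-0.0002,0,0,0,0,0],[0.0079,-0.0001,0,0,0,0,0]]]
end [0.5946 0.1525 0.36  ]
```

First half of the rise slowly, watching force.

>>> step_arm(targets=[[[0, 0, -0.003, 0, 0, 0, 0], [0, 0, -0.006, 0, 0, 0, 0], [0, 0, -0.01, 0, 0, 0, 0], [0, 0, -0.015, 0, 0, 0, 0], [0, 0, -0.02, 0, 0, 0, 0], [0, 0, -0.02, 0, 0, 0, 0]]])

```text
t: 20.68
tcp_pos: [0.575, 0.01, 0.2369]
tcp_rot: [0.758, 0.652, 0.0, 0.0]
ft_force: [-0.3, 0.2, 0.4]
opening: 0.999
```

>>> step_arm(targets=[[[0, 0, -0.02, 0, 0, 0, 0], [0, 0, -0.02, 0, 0, 0, 0], [0, 0, -0.02, 0, 0, 0, 0], [0, 0, -0.02, 0, 0, 0, 0.3], [0, 0, -0.02, 0, 0, 0, 0.5], [0, 0, -0.015, 0, 0, 0, 1], [0, 0, -0.01, 0, 0, 0, 1], [0, 0, 0, 0, 0, 0, 1]]])

```text
t: 21.35
tcp_pos: [0.5759, 0.0099, 0.364]
tcp_rot: [0.758, 0.652, 0.002, 0.002]
ft_force: [0.1, -1.0, -0.1]
opening: 0.704
```

```bash
python3 - <<'E'
import st
from h import *
import cv2
ims=[]
for n,(r,c) in dict(side=(85,195),top=(110,140)).items():
    im=ctrl.snapshot(n)[:,:,::-1]
    ims.append(cv2.resize(im[r:r+130,c:c+130],(390,390),interpolation=cv2.INTER_CUBIC))
    for l in("holder_grip","brew_tip","cup_mid"): print(n,l,[(round(d["score"],2),np.round(d["xyz"],4)) for d in ctrl.spot_point(l,n) if d["xyz"][1]>-.05])
cv2.imwrite("pics/c5.png",np.hstack(ims))
E
```

```text
21.35 [0.5759 0.0099 0.364 ] 81.41 [0.592  0.1164] F tool [-0.98  0.28  0.07] M [-0.078  0.061  0.015]
side holder_grip [(0.61, array([0.5706, 0.009 , 0.1705]))]
side brew_tip []
side cup_mid [(0.46, array([0.5869, 0.1143, 0.0622]))]
top holder_grip [(0.65, array([0.5716, 0.0051, 0.1684]))]
top brew_tip [(0.59, array([0.6014, 0.1963, 0.3191]))]
top cup_mid []
```

View pics/c5.png

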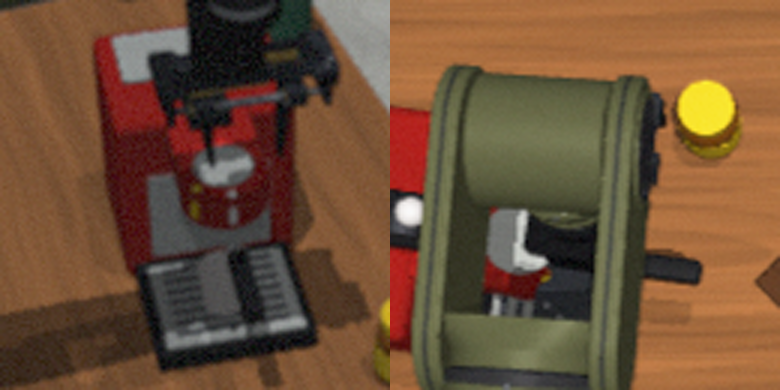

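>>> step_arm(targets=[[[0.008, 0, 0, 0, 0, 0, 1], [0.016, -0.001, 0, 0, 0, 0, 1], [0.024, -0.001, 0, 0, 0, 0, 1], [0.024, 0, 0, 0, 0, 0, 1], [0.024, 0, 0, 0, 0, 0, 1], [0.024, -0.001, 0, 0, 0, 0, 1], [0.016, 0, 0, 0, 0, 0, 1], [0.008, 0, 0, 0, 0, 0, 1], [0, 0, 0, 0, 0, 0, 1], [0, 0, 0, 0, 0, 0, 1], [0, 0, 0, 0, 0, 0, 1]]])

```text
t: 22.67
tcp_pos: [0.5936, 0.1522, 0.3603]
tcp_rot: [0.758, 0.652, -0.0, 0.0]
ft_force: [1.0, -0.4, 0.3]
opening: 0.006
```

```bash
python3 - <<'E'
import st
from h import *
import cv2
ims=[]
for n,(r,c) in dict(side=(45,195),top=(110,80)).items():
    im=ctrl.snapshot(n)[:,:,::-1]
    ims.append(cv2.resize(im[r:r+130,c:c+130],(390,390),interpolation=cv2.INTER_CUBIC))
    for l in("holder_grip","brew_tip"): print(n,l,[(round(d["score"],2),np.round(d["xyz"],4)) for d in ctrl.spot_point(l,n) if d["xyz"][1]>-.05])
print(ctrl.state()['opening'])
cv2.imwrite("pics/c6.png",np.hstack(ims))
E
```

```text
22.6667 [0.5936 0.1522 0.3603] 81.37 [0.6097 0.2586] F tool [-0.24  1.07 -0.26] M [-0.115  0.093  0.036]
side holder_grip [(0.54, array([0.5735, 0.0096, 0.1713]))]
side brew_tip [(0.55, array([0.6015, 0.1964, 0.3219]))]
top holder_grip [(0.59, array([0.5716, 0.0053, 0.1661]))]
top brew_tip []
0.0025348187944907938
```

View pics/c6.png

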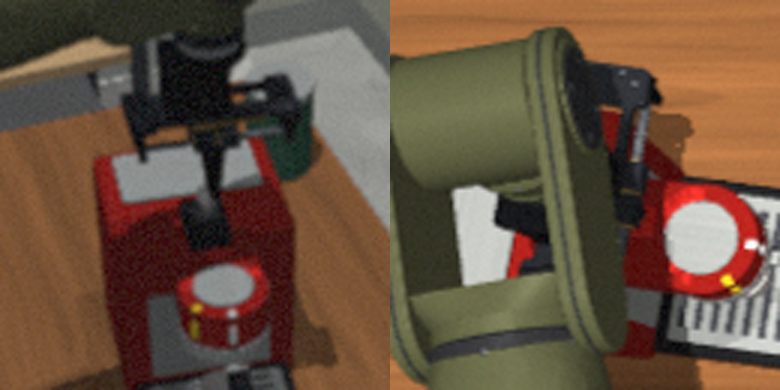

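>>> step_arm(targets=[[[0, 0.0005, 0.005, 0, 0, 0, 1], [0, 0, 0.01, 0, 0, 0, 1], [0, 0, 0.01, 0, 0, 0, 1], [0, 0, 0.01, 0, 0, 0, 1], [0, 0, 0.01, 0, 0, 0, 1], [0, 0, 0.005, 0, 0, 0, 1], [0, 0, 0, 0, 0, 0, 1]]])

```text
t: 23.55
tcp_pos: [0.5932, 0.1526, 0.3076]
tcp_rot: [0.758, 0.652, -0.002, -0.001]
ft_force: [0.6, -1.2, -0.4]
opening: 0.005
```

>>> step_arm(targets=[[[0.004, 0, 0, 0, 0, 0, 1], [0.005, 0, 0, 0, 0, 0, 1], [0.005, 0, 0, 0, 0, 0, 1], [0.005, 0, 0, 0, 0, 0, 1], [0.004, 0, 0, 0, 0, 0, 1], [0.004, 0, 0, 0, 0, 0, 1], [0.004, 0, 0, 0, 0, 0, 1]]])

```text
t: 24.13
tcp_pos: [0.5991, 0.1835, 0.3111]
tcp_rot: [0.758, 0.652, 0.0, 0.001]
ft_force: [-0.9, -2.2, 1.8]
opening: 0.004
```

>>> step_arm(targets=[[[0.004, 0, 0, 0, 0, 0, 1], [0.004, 0, 0, 0, 0, 0, 1], [0.004, 0, 0, 0, 0, 0, 1], [0.004, 0, 0, 0, 0, 0, 1], [0.004, 0, 0, 0, 0, 0, 1], [0.004, 0, 0, 0, 0, 0, 1]]])

```text
t: 24.63
tcp_pos: [0.6023, 0.2076, 0.3101]
tcp_rot: [0.758, 0.652, -0.0, -0.0]
ft_force: [0.2, -1.1, 1.2]
opening: 0.004
```

```bash
python3 st.py
```

```text
24.6333 [0.6023 0.2076 0.3101] 81.41 [0.6184 0.3141] F tool [-1.07  0.38 -1.19] M [-0.32   0.099  0.033]
```

>>> step_arm(targets=[[[0.003, 0, 0, 0, 0, 0, 1], [0.003, 0, 0, 0, 0, 0, 1], [0.002, 0, 0, 0, 0, 0, 1], [0, 0, 0, 0, 0, 0, 1]]])

```text
t: 24.97
tcp_pos: [0.6034, 0.2155, 0.3098]
tcp_rot: [0.758, 0.652, -0.0, -0.0]
ft_force: [-0.3, -1.0, -0.2]
opening: 0.007
```

>>> step_arm(targets=[[[0.002, 0, 0, 0, 0, 0, 1], [0, 0, 0, 0, 0, 0, 1]]])

```text
t: 25.13
tcp_pos: [0.6037, 0.2166, 0.3101]
tcp_rot: [0.758, 0.652, -0.001, 0.0]
ft_force: [-0.8, -3.1, -1.6]
opening: 0.005
```

>>> step_arm(targets=[[[0.002, 0, 0, 0, 0, 0, 1], [0, 0, 0, 0, 0, 0, 1]]])

```text
t: 25.3
tcp_pos: [0.6037, 0.2168, 0.31]
tcp_rot: [0.758, 0.652, -0.002, 0.001]
ft_force: [-2.4, -8.5, -0.5]
opening: 0.005
```

```bash
python3 st.py
```

```text
25.3 [0.6037 0.2168 0.31  ] 81.35 [0.6199 0.3233] F tool [-8.77 -1.08  0.55] M [-1.539  0.471 -0.007]
```

Hard stop reached (8.8 N, finger at ~101 mm behind the axis, as computed). One last nudge, then back off.

>>> step_arm(targets=[[[0.001, 0, 0, 0, 0, 0, 1], [0, 0, 0, 0, 0, 0, 1]]])

```text
t: 25.47
tcp_pos: [0.6037, 0.2169, 0.31]
tcp_rot: [0.759, 0.652, -0.003, 0.002]
ft_force: [-2.6, -10.7, 0.5]
opening: 0.01
```

>>> step_arm(targets=[[[-0.004, 0, 0, 0, 0, 0, 1], [-0.008, 0, 0, 0, 0, 0, 1], [-0.01, 0, 0, 0, 0, 0, 1], [-0.008, 0, -0.005, 0, 0, 0, 1], [0, 0, -0.02, 0, 0, 0, 1], [0, 0, -0.03, 0, 0, 0, 1], [0, 0, -0.03, 0, 0, 0, 1], [0, 0, -0.02, 0, 0, 0, 1]]])

```text
t: 26.13
tcp_pos: [0.6, 0.1899, 0.4196]
tcp_rot: [0.758, 0.652, 0.002, 0.001]
ft_force: [0.0, 0.5, -0.4]
opening: 0.012
```

>>> step_arm(targets=[[[-0.015, 0.01, 0, 0, 0, 0, 1], [-0.03, -0.02, 0, 0, 0, 0, 1], [-0.03, -0.03, 0, 0, 0, 0, 1], [-0.03, -0.03, 0, 0, 0, 0, 1], [-0.03, -0.03, 0, 0, 0, 0, 1], [-0.03, -0.03, 0, 0, 0, 0, 1], [-0.03, -0.03, 0, 0, 0, 0, 1], [-0.03, -0.03, 0, 0, 0, 0, 1], [-0.03, -0.015, 0, 0, 0, 0, 1], [-0.015, 0, 0, 0, 0, 0, 1], [0, 0, 0, 0, 0, 0, 1], [0, 0, 0, 0, 0, 0, 1]]])

```text
t: 27.13
tcp_pos: [0.3601, -0.0437, 0.416]
tcp_rot: [0.759, 0.651, 0.001, 0.001]
ft_force: [-0.8, 0.2, 0.3]
opening: 0.004
```

```bash
python3 - <<'E'
import st
from h import *
import cv2
ims=[]
for n,(r,c) in dict(side=(80,195),top=(120,75)).items():
    im=ctrl.snapshot(n)[:,:,::-1]; cv2.imwrite(f"pics/full_{n}7.png",im)
    ims.append(cv2.resize(im[r:r+130,c:c+195],(585,390) if 0 else (390,260),interpolation=cv2.INTER_CUBIC))
    for l in("holder_grip","brew_tip","cup_mid","giftjar_mid","tamper_mid","lock_mark","head"): print(n,l,[(round(d["score"],2),np.round(d["xyz"],4)) for d in ctrl.spot_point(l,n) if d["xyz"][1]>-.25 and d["xyz"][0]>.5])
cv2.imwrite("pics/c7.png",np.hstack(ims))
E
```

```text
27.1333 [ 0.3601 -0.0437  0.416 ] 81.27 [0.3765 0.0628] F tool [ 0.11 -0.87 -0.33] M [-0.075  0.038  0.024]
side holder_grip [(0.47, array([0.5751, 0.0071, 0.1702]))]
side brew_tip [(0.42, array([0.6078, 0.2407, 0.3185]))]
side cup_mid [(0.57, array([0.5836, 0.1136, 0.0625]))]
side giftjar_mid [(0.91, array([ 0.7537, -0.0413,  0.0502]))]
side tamper_mid [(0.64, array([ 0.7373, -0.2075,  0.0398]))]
side lock_mark [(0.79, array([0.582 , 0.0682, 0.2216]))]
side head [(0.63, array([0.5916, 0.1186, 0.1815]))]
top holder_grip [(0.64, array([0.5733, 0.0063, 0.1656]))]
top brew_tip [(0.41, array([0.6077, 0.239 , 0.3154]))]
top cup_mid [(0.43, array([0.5888, 0.1094, 0.0646]))]
top giftjar_mid [(0.8, array([ 0.7573, -0.0427,  0.0499]))]
top tamper_mid [(0.74, array([ 0.7398, -0.2044,  0.0353]))]
top lock_mark [(0.57, array([0.5815, 0.0622, 0.2186]))]
top head [(0.94, array([0.5943, 0.1164, 0.181 ]))]
```

View pics/c7.png

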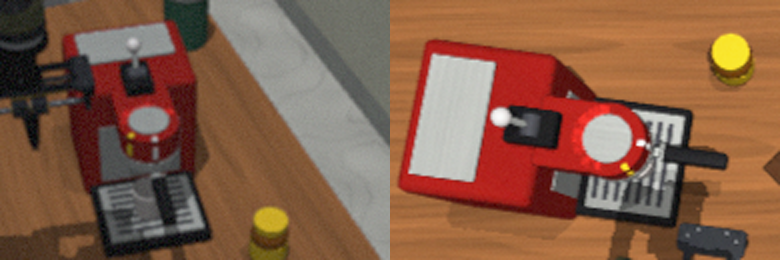

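View pics/full_top7.png

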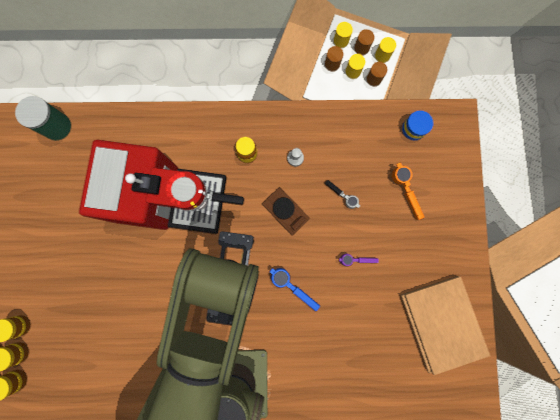

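```bash
python3 - <<'E'
from h import *
import cv2
im=cv2.imread("pics/full_top7.png"); g=cv2.cvtColor(im,cv2.COLOR_BGR2GRAY)
m=np.zeros_like(g); m[185:215,226:250]=(g[185:215,226:250]<50)
n,lab,st_,c=cv2.connectedComponentsWithStats(m); k=1+np.argmax(st_[1:,4]); ys,xs=np.nonzero(lab==k)
vx,vy,x0,y0=cv2.fitLine(np.c_[xs,ys].astype(np.float32),cv2.DIST_L2,0,.01,.01).ravel()
A=backproj("top",x0-vx*10,y0-vy*10,.18);B=backproj("top",x0+vx*10,y0+vy*10,.18)
print(len(xs),A,B,np.degrees(np.arctan2(A[1]-B[1],A[0]-B[0])))
E
```

```text
133 [0.57529171 0.01384759 0.18      ] [ 0.56467435 -0.04397053  0.18      ] 79.59449045950066
```

```bash
python3 -c "
from station import ctrl
print(ctrl.sign_off(), ctrl.state()['t'])"
```

```text
the job is handed in; nothing more can be done
the job is handed in; nothing more can be done
```

The filter holder is locked in the brewing head with its handle straight out of the front. The brew lever is all the way back, and the job was handed in at about 27 s of the 69 s limit. No verdict was reported.

**What I did**
- I pinched the black handle with 60 N, lifted the holder level and brought it up with the handle at the yellow mark until it touched the ceiling.
- I turned it counter-clockwise until I felt the stop, at about 85.2° in world heading, then went back 4° to the white mark.
- I lowered it onto the ledges and let go, then pushed the lever back with closed fingers until it hit its stop (about 11 N).

**Last checks**
- **Handle:** the handle and head positions found by the networks put it at about 81.6°. The stop gives 81.2° for the lock position, and the machine's own edges in the top picture suggest 81.4° to 82°.
- **Holder height:** it hangs about 0.17 m above the table after release, as expected when locked.
- **Lever:** the ball moved about 45 mm back, to (0.608, 0.240), and stayed there when I backed off.
- **Left alone:** the cup, gift jar and tamper were at their starting positions within measurement noise, and the robot was touching nothing.

**Checks that disagreed:** a line fitted to the few pixels of the handle gave 79.6°, about 2° off the other readings. The side picture put the tray's front edge at 78° where the top picture gave 81.4°. I took both as pixel noise.

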